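Set a straightedge against two tacked nails and weight it down

TASK

The two nails tacked into the plywood mark the cut. From the side where it lies now, slide the straightedge along the panel until its long edge bears on both nails at once, pressing gently so that both nails stay upright. Then stand the steel block upright on top of the straightedge, about midway between the nails, so that it cannot creep, and leave it there with the straightedge still up against both nails and everything else undisturbed.

Things in the scene. Friction and masses are not known exactly. Their poses are not given: they have to be found in the camera images.
- panel: Plywood panel, 420 mm (x) by 540 mm (y), 18 mm thick, clamped flat on the bench by an F-clamp near each far corner (clamps reach 100 mm above the bench). Does not move. Origin at the centre of its underside; its x points away from the robot across the panel, y to the left.
- mark_left: Pencil cross on the panel where the left-hand (+y) nail stands. Origin: centre of the cross, on the panel's top face; axes as the panel's. The bright steel nail stands upright on it: shank 4.2 mm diameter, standing 36 mm out of the panel, flat head 9 mm. It is only just tapped in: it holds against a sideways push of up to about 4 N, more pushes it over for good.
- mark_right: The same for the right-hand (-y) nail. The nails stand 200 to 240 mm apart, and the line through them may be askew to the panel by up to 8 degrees.
- nail_left (a joint): Lean of the left nail, rad: 0 upright, positive leaning away from the robot (panel +x). It turns about its point, 15 mm below the panel's top face.
- nail_right (a joint): Lean of the right nail, as for the left.
- straightedge: Plain aluminium straightedge, a flat bar 400 mm long (its y), 40 mm wide (its x), 8 mm thick, about 0.35 kg; lies loose and flat on the panel on the robot's side of the nails, skewed. Origin at the centre of its underside; x points across it, away from the robot. Its far long edge lies 20 mm from the origin along x, so with the edge touching a nail, the cross lies 22.1 mm from the straightedge's centre line. It drags with some 1.5 to 5 N when slid.
- block: Dark steel set-up block with drilled holes, 75 mm long (its y), 25 mm thick (its x), 50 mm tall as it stands, about 0.6 kg; stands on the bench to the left or right of the panel. Origin at the centre of its underside.
- square: Bystander: triangular aluminium rafter square, legs 110 mm, lying on the panel beyond the nails, 16 mm high. Origin under the middle of its outline.
- tape: Bystander: grey tape measure lying flat, 70 x 66 x 36 mm, on the panel beyond the nails. Origin under its centre.
- pencil: Bystander: flat carpenter's pencil, 120 x 14 x 8 mm, on the panel beyond the nails. Origin under its centre.
- jar: Bystander: glass screw jar with a steel cap, 60 mm diameter, 75 mm tall, on the bench on the other side of the panel from the block. Origin under its centre.
- hammer: Bystander: hammer with a wooden handle, 290 mm, lying on the bench at the left. Origin under it.
- nail_tin: Bystander: open steel tin, 90 x 130 x 35 mm, on the bench at the right. Origin under its centre.
Mind the look-alikes: they are no part of the job. What is shaped like the block but pink or yellow is not meant.

How it is judged:
By the outcome, as a careful person would: the job done as asked, in the order asked, and still so for the second after the job is handed in, with the robot touching nothing.
It also fails if it takes over 69 s, if anything falls off the work surface, if the arm or the gripper's body presses on something with over 40 N, if the wrist force passes 120 N, or if a joint passes its speed limit or range.

ROBOT

A 7-joint arm with a two-finger parallel gripper is mounted at the origin on the work surface. World frame = base frame: x ahead of the robot, y to its left, z up, the work surface at z = 0. Lengths are in m, angles in rad, forces in N, time in s.
With the tool pointing down it reaches from about 0.425 to 0.95 m from the base axis. Payload 4.7 kg.
Tool frame: the origin (TCP) lies midway between the tips of the shut fingers; the grasp point (between the pads) lies 19 mm behind it; z points along the fingers, y is the direction in which the jaws open and shut (so a half turn about z gives the same grasp; the last joint's range is limited). The gripper opens to 85 mm and grips with 20 to 120 N. Pads are 22 mm wide; open, the fingers measure 114 mm over their backs; the gripper's body (76 mm by 85 mm) begins 54 mm behind the grasp point. The pads swing forward as they close: fully open they stand 13 mm farther back than shut.
Start: joints at [-1.271, 0.469, -0.049, 1.532, 0.024, 1.141, -0.082], TCP at [0.218, 0.639, 0.231] pointing down, gripper open.
Joint ranges: [-2.59, 2.59], [-0.33, 1.99], [-1.39, 1.29], [0.1, 2.45], [-1.04, 4.18], [0.21, 1.99], [-2.66, 2.66]. Speed limits (rad/s): [2.57, 2.57, 3.14, 3.14, 3.14, 3.14, 3.14].

INTERFACE

Orientations are given as a rotation vector (axis times angle).
In Python, from cell import get_state, grab_frame, finish_job gives the robot as it stands. The module is installed in compiled form; this text tells all that it offers.
- The arm moves only by the tool servo_tool, never from a script. Its argument "increments" is a list that holds one entry, the list of rows, each a list of 7 numbers: the closure in counts, from 0 (fully open) to 255 (shut), then the shift along the tool's x, y, z in cm, then the turn, a rotation vector about the tool's x, y, z in degrees. In form: [[[fingers, x, y, z, rx, ry, rz], ...]]. A call has 1 to 12 rows; each row shifts and turns the pose as measured when the row begins, along the tool's axes as they then stand; what a row does not reach is not made up. A row lasts 1/10 s, in which the tool goes at most 50 mm and 8.59 degrees, less where a joint would pass 70% of its speed; a pose out of reach is approached as far as the arm can. A call is refused whole if a number of a shift passes 5 or a number of a turn 8.59, either way. A call with a gripper value outside its range is refused whole. The fingers move at their own pace and stop on an object; "newtons" is the grip in N (left out, the last holds). Time passes only in rows, so rows that do not move let the fingers close. It gives the time, the measured TCP pose, the force and the opening at its end, in the units of the state.
- get_state(): the state, without advancing time (a new reading comes with each control period).
- grab_frame(name): name is "scene" or "top" or "wrist"; returns a dict with "pixels" (384x512x3 uint8, red, green, blue), "z_map" (384x512 float32, m along the optical axis (not along the pixel's ray), 0 where there is no reading), "camera_matrix" (3x3 intrinsics, pixels), "distortion" ([k1, k2, p1, p2, k3] as OpenCV has them; the pictures are not rectified), "pose" (4x4, takes a point from camera to world coordinates). Camera axes: x right, y down, z forward; pixel columns grow to the right and rows downward; lengths in m; the calibration is good to about 2 mm. A picture is of the moment at which its call begins.
- finish_job(): hands the job in, once; it reports no verdict.
The state is a dict: "clock": time; "q": joint angles; "qd": joint speeds; "effort": joint torques, N m; "ee_pos": TCP position; "ee_rot": TCP orientation; "force": force on the tool from outside, world axes, zero at the start; "wrist_torque": the same for the moment, N m; "opening": opening from 0.0 (shut) to 1.0 (fully open).
Only numpy, scipy, OpenCV 4.12 (cv2) and the standard library are available. Lean on these libraries where they do the work, as an engineer would, in place of code of your own. Each camera call takes 0.05 s, during which the arm holds its last target. There are 200 camera calls.

## Working session

There is one attempt and no reset: what is moved stays moved. The work goes in short steps, Python scripts to look and compute and a tool call to move; the robot and the scene stay as the last step left them, time stands still between calls to the robot, and variables do not carry over. Pictures are saved under pics/ and viewed, about 8 in all and at most 12, crops included, and the job is handed in when it is done.

Besides the shell and the picture viewer there is one more tool, called after "Request:" in YAML: its name, and indented under it one key for each argument. servo_tool: Moves the arm, as the interface text tells. Its arguments: {"type":"object","properties":{"increments":{"type":"array","items":{"type":"array","items":{"type":"array","items":{"type":"number"}}}},"newtons":{"type":"number"}},"required":["increments"]}

```bash
mkdir -p pics; cat > h.py <<'E'
import numpy as np, cv2
from scipy.spatial.transform import Rotation as R
from cell import get_state, grab_frame, finish_job
def world(f,mask=None):
    h,w=f["z_map"].shape
    u,v=np.meshgrid(np.arange(w),np.arange(h))
    p=cv2.undistortPoints(np.stack([u,v],-1).reshape(-1,1,2).astype(np.float64),f["camera_matrix"],f["distortion"]).reshape(h,w,2)
    z=f["z_map"]; c=np.dstack([p*z[...,None],z])
    W=c@f["pose"][:3,:3].T+f["pose"][:3,3]; W[z==0]=np.nan
    return W
def ray(f,px,z):
    p=cv2.undistortPoints(np.array(px,float).reshape(-1,1,2),f["camera_matrix"],f["distortion"]).reshape(-1,2)
    d=np.c_[p,np.ones(len(p))]@f["pose"][:3,:3].T; o=f["pose"][:3,3]
    return o+d*((z-o[2])/d[:,2])[:,None]
def save(f,n,crop=None,s=1):
    im=f["pixels"][...,::-1]
    if crop: im=im[crop[1]:crop[3],crop[0]:crop[2]]
    cv2.imwrite("pics/"+n,cv2.resize(im,None,fx=s,fy=s,interpolation=cv2.INTER_CUBIC))
E
python3 - <<'E'
from h import *
s=get_state();print(s["clock"],s["q"],s["ee_pos"],s["ee_rot"],s["opening"])
t=grab_frame("top");save(t,"top1.png",s=1.5)
g=grab_frame("scene");save(g,"scene1.png",s=1.5)
print(t["pose"].round(3),g["pose"].round(3),t["camera_matrix"])
np.savez("top1.npz",**t);np.savez("scene1.npz",**g)
E
```

```text
0.0 [-1.27089369  0.46947823 -0.04861279  1.53369062  0.02411512  1.140959
 -0.08229601] [0.21776236 0.63830477 0.23023805] [-5.14028768e-01 -3.09900530e+00  3.03690803e-03] 0.9995030330516801
[[ 0.013 -0.994  0.109  0.448]
 [-1.    -0.011  0.01  -0.075]
 [-0.009 -0.109 -0.994  1.439]
 [ 0.     0.     0.     1.   ]] [[-0.641  0.484 -0.596  1.297]
 [ 0.767  0.425 -0.48   0.519]
 [ 0.021 -0.765 -0.644  0.806]
 [ 0.     0.     0.     1.   ]] [[455.86079396   0.         249.77275836]
 [  0.         455.86079396 192.78295539]
 [  0.           0.           1.        ]]
```

View pics/top1.png

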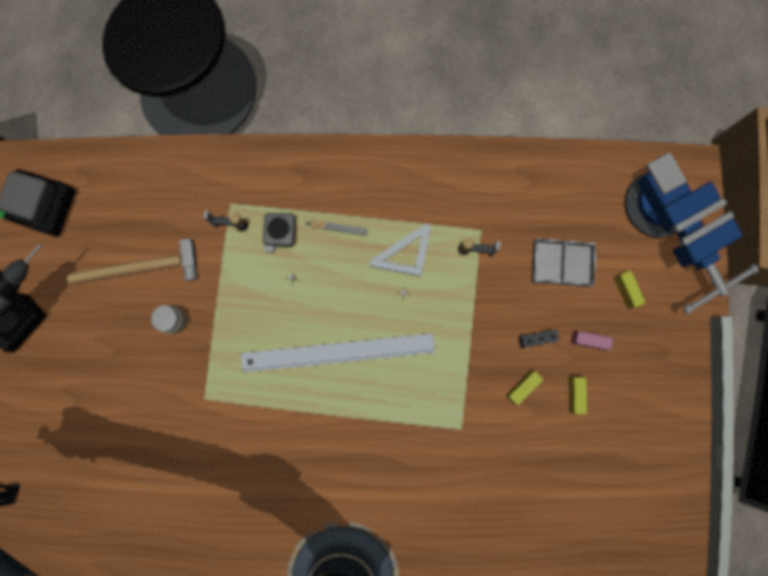

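View pics/scene1.png

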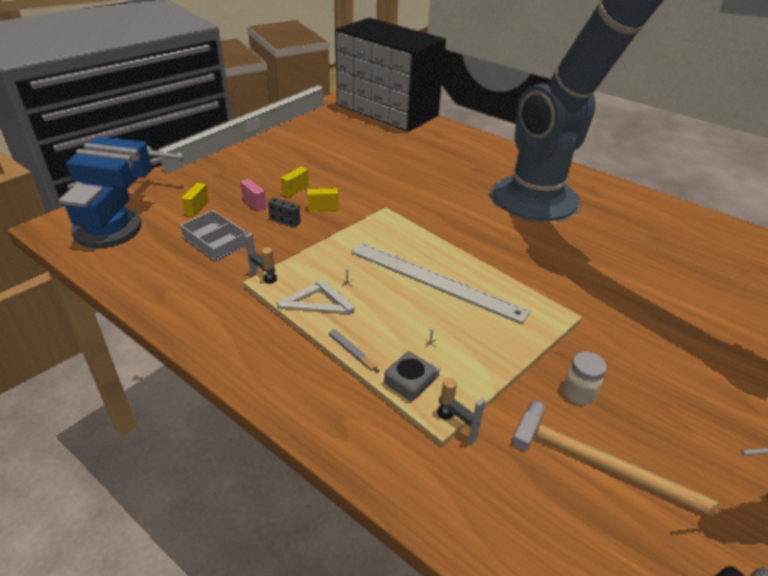

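The top picture (1.5x scale) shows the nails at about (292,278) and (403,293), the bar from (245,362) to (433,342), and the dark block at (539,338). The scene view shows the block standing at (285,212), with the nails at (430,338) and (347,277). The jar is on the left, so the block is on the right.

```bash
cat > m.py <<'E'
from h import *
def seg(f,W,box,cond):
    m=cond.copy(); k=np.zeros_like(m); k[box[1]:box[3],box[0]:box[2]]=1
    m=(m&k).astype(np.uint8); m=cv2.morphologyEx(m,cv2.MORPH_OPEN,np.ones((2,2),np.uint8))
    n,l,st,c=cv2.connectedComponentsWithStats(m); i=1+np.argmax(st[1:,4]); return l==i
def rect(f,m,z):
    c=max(cv2.findContours(m.astype(np.uint8),cv2.RETR_EXTERNAL,cv2.CHAIN_APPROX_NONE)[0],key=len)
    p=ray(f,c.reshape(-1,2),z)[:,:2]
    return cv2.minAreaRect((p*1000).astype(np.float32))
E
python3 - <<'E'
from m import *
t=dict(np.load("top1.npz"));g=dict(np.load("scene1.npz"))
for n,f in(("top",t),("scene",g)):
    W=world(f); hsv=cv2.cvtColor(f["pixels"],cv2.COLOR_RGB2HSV)
    z=W[...,2]
    sb=(155,215,300,255) if n=="top" else (225,155,360,220)
    bb=(340,212,378,238) if n=="top" else (175,128,204,154)
    m=seg(f,W,sb,hsv[...,1]<70); print(n,"bar z",np.nanmedian(z[m]),np.nanstd(z[m]),rect(f,m,.026),m.sum())
    m=seg(f,W,bb,hsv[...,2]<95) ; print(n,"blk z pct",np.nanpercentile(z[m],[5,50,95]),m.sum())
    mt=m&(z>0.04); print(rect(f,mt,.05) if mt.sum()>5 else 0,mt.sum(), np.nanmedian(W[mt],0))
    print("panel z",np.nanmedian(z[m*0+0==1]) if 0 else np.nanmedian(z[(200 if n=='top' else 175):(210 if n=='top' else 185),(200 if n=='top' else 300):(230 if n=='top' else 320)]))
for a in [(195,185.5),(269,195.5)]: print("top cross?",ray(t,a,.018)[0])
for a in [(287,229),(231,189)]: print("scene cross",ray(g,a,.018)[0])
a=cv2.resize(t["pixels"][165:265,140:380,::-1],None,fx=3.3,fy=3.3,interpolation=cv2.INTER_CUBIC)
b=cv2.resize(g["pixels"][120:250,170:380,::-1],None,fx=2.0,fy=2.0,interpolation=cv2.INTER_CUBIC)
c=np.zeros((a.shape[0]+b.shape[0],max(a.shape[1],b.shape[1]),3),np.uint8);c[:a.shape[0],:a.shape[1]]=a;c[a.shape[0]:,:b.shape[1]]=b
cv2.imwrite("pics/c2.png",c);print(c.shape)
E
```

```text
top bar z 0.02521050298948513 0.004442411402859726 ((469.1669616699219, 11.06927490234375), (57.131534576416016, 411.5346984863281), 6.07347297668457) 2105
top blk z pct [0.00088269 0.04966291 0.05477568] 226
((503.0883483886719, -399.35015869140625), (25.290332794189453, 76.3298110961914), 10.652456283569336) 196 [ 0.50195024 -0.40009171  0.05003442]
panel z 0.018406945718422607
scene bar z 0.025445462593190193 0.0027488869960181797 ((476.3316955566406, 24.453872680664062), (47.19630813598633, 398.7029724121094), 6.7274065017700195) 1230
scene blk z pct [-0.00066636  0.02669153  0.05047984] 314
((511.8459777832031, -388.78045654296875), (30.11467933654785, 73.61309051513672), 11.112635612487793) 94 [ 0.50937014 -0.39140131  0.04787408]
panel z 0.017889160965290807
top cross? [0.62507379 0.11242226 0.018     ]
top cross? [ 0.59610609 -0.12091027  0.018     ]
scene cross [0.62416133 0.11719459 0.018     ]
scene cross [ 0.59760497 -0.11502188  0.018     ]
(590, 792, 3)
```

View pics/c2.png

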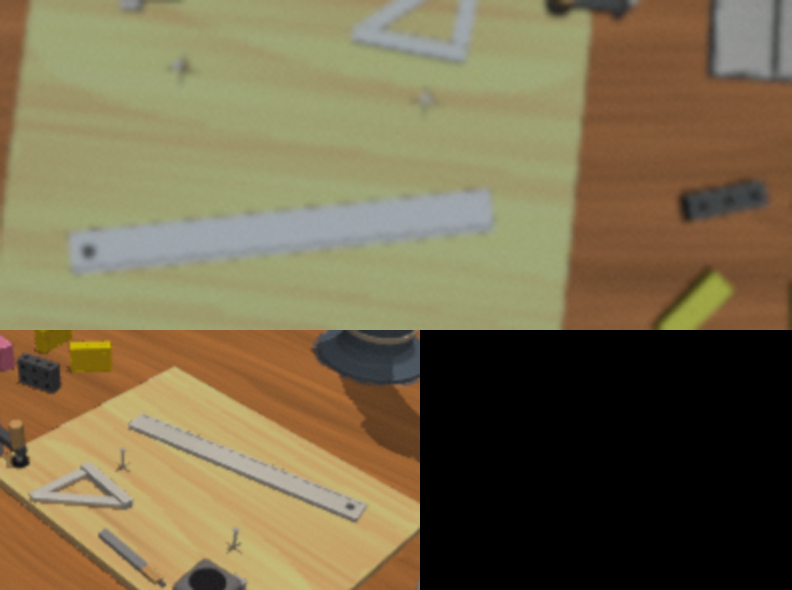

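The crops confirm the layout. The bar's yaw is about +6.3° with its centre near (0.472,0.018). The nail line has a yaw of about -6.8°, and the block is near (0.503,-0.397) with a yaw of about 10.7°.

```bash
cat > plan.py <<'E'
# usage: plan.py x y z yaw_deg fingers n ; prints rows for a level tool
import sys; from h import *
def main(x,y,z,yaw,fg,n):
    s=get_state(); p=np.array(s["ee_pos"]); Rm=R.from_rotvec(s["ee_rot"]); n=int(n)
    c,sn=np.cos(np.radians(yaw)),np.sin(np.radians(yaw))
    T=R.from_matrix(np.array([[-sn,c,0],[c,sn,0],[0,0,-1]]).T)
    w=(Rm.inv()*T).as_rotvec(); rows=[]
    for i in range(n):
        A=Rm*R.from_rotvec(w*i/n)
        d=A.inv().apply((np.array([x,y,z])-p)/n)*100
        rows.append([int(fg)]+[round(float(v),2) for v in d]+[round(float(v),2) for v in np.degrees(w)/n])
    print(p.round(4),"f",np.round(s["force"],1),"t",s["clock"],"open",round(s["opening"],3)); print(str(rows).replace(" ",""))
main(*map(float,sys.argv[1:]))
E
python3 - <<'E'
from h import *
p=R.from_rotvec(get_state()["ee_rot"]).as_matrix();print(p.round(3), np.degrees(np.arctan2(p[1,1],p[0,1])))
E
python3 plan.py 0.42 0.42 0.23 40 0 10
```

```text
[[-0.946  0.323 -0.   ]
 [ 0.323  0.946 -0.002]
 [-0.    -0.002 -1.   ]] 71.16038960341027
[0.2178 0.6383 0.2304] f [ 0.3  0.4 -0.8] t 0.1 open 1.001
[[0,-2.62,-1.41,0.01,-0.01,0.0,3.12],[0,-2.69,-1.27,0.01,-0.01,0.0,3.12],[0,-2.76,-1.12,0.01,-0.01,0.0,3.12],[0,-2.81,-0.97,0.01,-0.01,0.0,3.12],[0,-2.86,-0.81,0.0,-0.01,0.0,3.12],[0,-2.9,-0.66,0.0,-0.01,0.0,3.12],[0,-2.93,-0.5,0.0,-0.01,0.0,3.12],[0,-2.96,-0.34,0.0,-0.01,0.0,3.12],[0,-2.97,-0.18,0.0,-0.01,0.0,3.12],[0,-2.98,-0.02,0.0,-0.01,0.0,3.12]]
```

Request:
servo_tool:
  increments:
    - [[0,-2.6,-1.4,0,0,0,3.1],[0,-2.7,-1.3,0,0,0,3.1],[0,-2.8,-1.1,0,0,0,3.1],[0,-2.8,-1,0,0,0,3.1],[0,-2.9,-0.8,0,0,0,3.1],[0,-2.9,-0.7,0,0,0,3.1],[0,-2.9,-0.5,0,0,0,3.1],[0,-3,-0.3,0,0,0,3.1],[0,-3,-0.2,0,0,0,3.1],[0,-3,0,0,0,0,3.1]]
  newtons: 30

```text
clock: 1.1
ee_pos: [0.4222, 0.4087, 0.2255]
ee_rot: [-1.347, -2.834, 0.014]
force: [0.4, 0.0, 0.1]
opening: 0.999
```

```bash
python3 plan.py 0.49 0.01 0.26 6.3 0 12
```

```text
[0.4222 0.4087 0.2255] f [0.4 0.  0.1] t 1.1 open 0.999
[[0,-2.93,-1.66,-0.27,-0.04,0.01,2.74],[0,-3.01,-1.52,-0.27,-0.04,0.01,2.74],[0,-3.08,-1.37,-0.27,-0.04,0.01,2.74],[0,-3.14,-1.23,-0.28,-0.04,0.01,2.74],[0,-3.2,-1.07,-0.28,-0.04,0.01,2.74],[0,-3.24,-0.92,-0.28,-0.04,0.01,2.74],[0,-3.28,-0.76,-0.28,-0.04,0.01,2.74],[0,-3.32,-0.61,-0.28,-0.04,0.01,2.74],[0,-3.34,-0.45,-0.28,-0.04,0.01,2.74],[0,-3.36,-0.29,-0.28,-0.04,0.01,2.74],[0,-3.37,-0.13,-0.29,-0.04,0.01,2.74],[0,-3.37,0.04,-0.29,-0.04,0.01,2.74]]
```

Request:
servo_tool:
  increments:
    - [[0,-2.9,-1.7,-0.4,0,0,2.7],[0,-3,-1.5,-0.4,0,0,2.7],[0,-3.1,-1.4,-0.4,0,0,2.7],[0,-3.1,-1.2,-0.4,0,0,2.7],[0,-3.2,-1.1,-0.4,0,0,2.7],[0,-3.2,-0.9,-0.4,0,0,2.7],[0,-3.3,-0.8,-0.4,0,0,2.7],[0,-3.3,-0.6,-0.4,0,0,2.7],[0,-3.3,-0.4,-0.4,0,0,2.7],[0,-3.4,-0.3,-0.4,0,0,2.7],[0,-3.4,-0.1,-0.4,0,0,2.7],[0,-3.4,0,-0.4,0,0,2.7]]

```text
clock: 2.3
ee_pos: [0.4845, -0.015, 0.2752]
ee_rot: [-2.132, -2.303, 0.017]
force: [0.0, -0.7, -0.2]
opening: 0.999
```

```bash
python3 - <<'E'
from h import *
f=grab_frame("wrist");save(f,"w1.png",s=1.5);np.savez("w1.npz",**f);print(f["pose"].round(3),get_state()["ee_pos"])
E
```

```text
[[ 0.997  0.077  0.013  0.48 ]
 [ 0.077 -0.952 -0.297  0.061]
 [-0.01   0.298 -0.955  0.418]
 [ 0.     0.     0.     1.   ]] [ 0.48511115 -0.02221277  0.27629954]
```

View pics/w1.png

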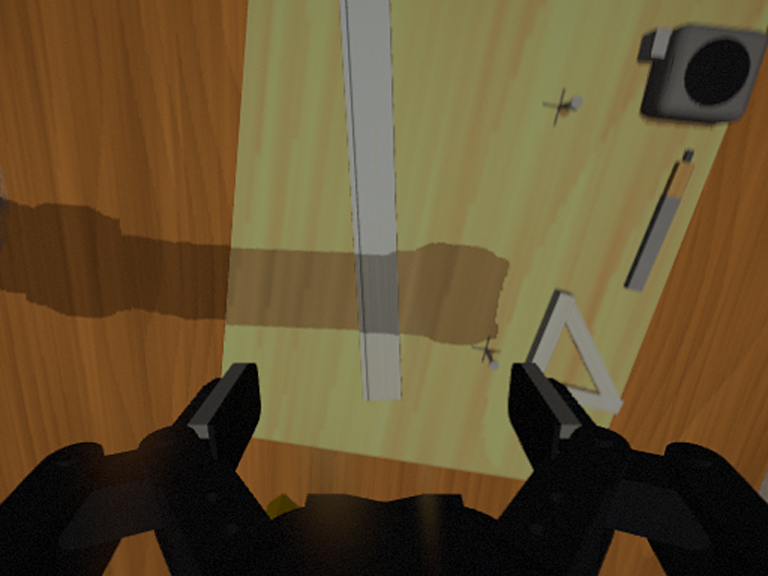

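The wrist view (1.5x scale) shows the left cross at (562,106), the right cross at (487,350), and the bar's right end at (365–402,400). The bar's far edge runs from (389,0) to (402,399).

```bash
python3 - <<'E'
from h import *
f=dict(np.load("w1.npz"))
P=lambda a,z:ray(f,np.array(a)/1.5,z)
c=P([(562,106),(487,350)],.018);print("cross",c.round(4)); d=c[0]-c[1]; print("len",np.hypot(*d[:2]),"yaw",np.degrees(np.arctan2(-d[0],d[1])))
e=P([(389,2),(402,399),(347,2),(368,399)],.026);print(e.round(4)); d=e[0]-e[1]; print("yaw",np.degrees(np.arctan2(-d[0],d[1])))
W=world(f);z=W[...,2]
print("z bar",np.nanmedian(z[100:200,248:258]),"panel",np.nanmedian(z[100:150,290:320]))
E
python3 plan.py 0.472 0.015 0.1 6.3 0 6
```

```text
cross [[ 0.6258  0.1126  0.018 ]
 [ 0.5961 -0.1219  0.018 ]]
len 0.23635327829581465 yaw -7.216560999504953
[[ 0.4708  0.1765  0.026 ]
 [ 0.5136 -0.1815  0.026 ]
 [ 0.4374  0.174   0.026 ]
 [ 0.4781 -0.1845  0.026 ]]
yaw 6.827141848950443
z bar 0.026607460670116934 panel 0.01857448642659243
[ 0.4851 -0.0222  0.2763] f [ 0.7 -5.4  0.1] t 2.35 open 1.0
[[0,0.66,-0.15,2.93,-0.08,0.08,-0.42],[0,0.66,-0.15,2.93,-0.08,0.08,-0.42],[0,0.65,-0.15,2.94,-0.08,0.08,-0.42],[0,0.65,-0.15,2.94,-0.08,0.08,-0.42],[0,0.65,-0.15,2.94,-0.08,0.08,-0.42],[0,0.64,-0.15,2.94,-0.08,0.08,-0.42]]
```

Request:
servo_tool:
  increments:
    - [[90,0.65,-0.2,2.9,0,0,-0.5],[90,0.65,-0.2,2.9,0,0,-0.5],[90,0.65,-0.2,2.9,0,0,-0.5],[90,0.65,-0.2,2.9,0,0,-0.5],[90,0.65,-0.2,2.9,0,0,-0.5],[90,0.65,-0.2,2.9,0,0,-0.5],[90,0,0,2.9,0,0,0],[90,0,0,1.5,0,0,0],[90,0,0,0.5,0,0,0],[90,0,0,0,0,0,0]]

```text
clock: 3.35
ee_pos: [0.4684, 0.008, 0.0469]
ee_rot: [2.102, 2.33, -0.01]
force: [-0.9, 0.6, 0.1]
opening: 0.644
```

```bash
python3 plan.py 0.47 0.015 0.03 6.8 90 5
```

```text
[0.4684 0.008  0.0469] f [-0.9  0.6  0.1] t 3.35 open 0.644
[[90,0.14,0.05,0.34,-0.03,0.08,-0.19],[90,0.14,0.05,0.34,-0.03,0.08,-0.19],[90,0.14,0.05,0.34,-0.03,0.08,-0.19],[90,0.14,0.05,0.34,-0.03,0.08,-0.19],[90,0.14,0.05,0.34,-0.03,0.08,-0.19]]
```

Request:
servo_tool:
  increments:
    - [[90,0.2,0,0.6,0,0.1,-0.2],[90,0.2,0,0.6,0,0.1,-0.2],[90,0.2,0,0.6,0,0.1,-0.2],[90,0.1,0,0.5,0,0.1,-0.2],[90,0,0,0.4,0,0,0],[90,0,0,0.2,0,0,0],[90,0,0,0.1,0,0,0],[90,0,0,0,0,0,0]]

```text
clock: 4.15
ee_pos: [0.4702, 0.0157, 0.0172]
ee_rot: [2.086, 2.346, 0.006]
force: [-0.5, 0.1, -0.0]
opening: 0.647
```

Request:
servo_tool:
  increments:
    - [[90,0,0,0.2,0,0,0],[90,0,0,0.1,0,0,0],[90,0,0,0,0,0,0]]

```text
clock: 4.45
ee_pos: [0.4705, 0.0156, 0.0142]
ee_rot: [2.086, 2.346, 0.007]
force: [-0.7, 0.0, 0.4]
opening: 0.644
```

Request:
servo_tool:
  increments:
    - [[160,0,0,0,0,0,0],[160,0,0,0,0,0,0],[160,0,0,0,0,0,0],[160,0,0,0,0,0,0],[160,0,0,0,0,0,0]]
  newtons: 20

```text
clock: 4.95
ee_pos: [0.4702, 0.0154, 0.0168]
ee_rot: [2.089, 2.347, 0.008]
force: [0.4, -0.0, 0.7]
opening: 0.457
```

```bash
python3 plan.py 0.579 0.0013 0.0155 -7 160 10
```

```text
[0.4702 0.0154 0.0168] f [ 0.4 -0.   0.7] t 4.95 open 0.457
[[160,-0.27,1.06,0.02,0.02,-0.02,1.37],[160,-0.24,1.07,0.02,0.02,-0.02,1.37],[160,-0.22,1.08,0.02,0.02,-0.02,1.37],[160,-0.19,1.08,0.02,0.02,-0.02,1.37],[160,-0.16,1.08,0.02,0.02,-0.02,1.37],[160,-0.14,1.09,0.01,0.02,-0.02,1.37],[160,-0.11,1.09,0.01,0.02,-0.02,1.37],[160,-0.09,1.09,0.01,0.02,-0.02,1.37],[160,-0.06,1.1,0.01,0.02,-0.02,1.37],[160,-0.03,1.1,0.01,0.02,-0.02,1.37]]
```

Request:
servo_tool:
  increments:
    - [[160,-0.25,1,0,0,0,1.4],[160,-0.25,1.1,0,0,0,1.4],[160,-0.2,1.1,0,0,0,1.4],[160,-0.2,1.1,0,0,0,1.4],[160,-0.15,1.1,0,0,0,1.4],[160,-0.15,1.1,0,0,0,1.4],[160,-0.1,1.1,0,0,0,1.4],[160,-0.1,1.1,0,0,0,1.4],[160,-0.05,0.9,0,0,0,1.4],[160,0,0.5,0,0,0,1],[160,0,0,0,0,0,0]]

```text
clock: 6.05
ee_pos: [0.4888, 0.0182, 0.0219]
ee_rot: [-2.213, -1.984, 0.16]
force: [1.8, -0.5, -1.7]
opening: 0.465
```

```bash
python3 plan.py 0.579 0.0013 0.0165 -7 160 5; python3 - <<'E'
from h import *
f=grab_frame("top");np.savez("top2.npz",**f);w=grab_frame("wrist");np.savez("w2.npz",**w)
a=cv2.resize(f["pixels"][165:265,140:320,::-1],None,fx=3,fy=3,interpolation=cv2.INTER_CUBIC)
cv2.imwrite("pics/t2.png",a)
save(w,"w2.png")
E
```

```text
[0.4888 0.0182 0.0219] f [ 1.8 -0.5 -1.7] t 6.05 open 0.465
[[160,-0.14,1.82,-0.25,-2.23,-0.34,0.15],[160,-0.13,1.82,-0.18,-2.23,-0.34,0.15],[160,-0.13,1.83,-0.11,-2.23,-0.34,0.15],[160,-0.12,1.83,-0.04,-2.23,-0.34,0.15],[160,-0.12,1.83,0.04,-2.23,-0.34,0.15]]
```

View pics/w2.png

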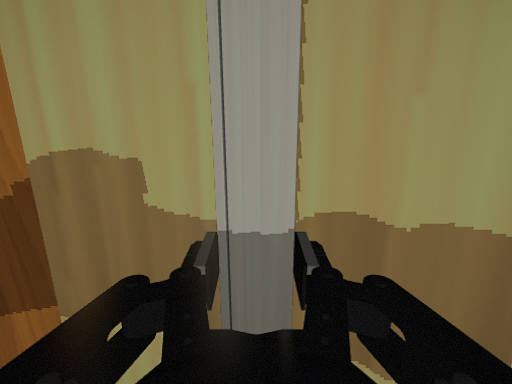

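The wrist view shows the bar still between the pads, with its edges at columns 222 and 297. The tool has pitched about 11°, so the tips dragged on the panel. I'll release, straighten the tool and regrip 2–3 mm higher.

Request:
servo_tool:
  increments:
    - [[90,0,0,0,0,0,0],[90,0,0,0,0,0,0],[90,0,0,-1,0,0,0],[90,0,0,-1,0,0,0],[90,0,0,-1,-2.2,-0.3,0],[90,0,0,0,-2.2,-0.3,0],[90,0,0,0,-2.2,-0.3,0],[90,0,0,0,-2.2,-0.3,0],[90,0,0,0,-2.2,-0.3,0],[90,0,0,0,0,0,0]]

```text
clock: 7.15
ee_pos: [0.5006, 0.0158, 0.0569]
ee_rot: [2.336, 2.089, 0.02]
force: [-0.6, 0.3, 0.7]
opening: 0.644
```

```bash
python3 - <<'E'
from m import *
f=grab_frame("wrist");np.savez("w3.npz",**f)
hsv=cv2.cvtColor(f["pixels"],cv2.COLOR_RGB2HSV);W=world(f)
m=(hsv[...,1]<60)&(hsv[...,2]>90)&(abs(W[...,2]-.026)<.006);m[230:]=0
print(m.sum());pts=[]
a=[];b=[]
for v in range(5,225,5):
    c=np.where(m[v])[0]
    if len(c)>20: a.append((c.min(),v));b.append((c.max(),v))
for e in(a,b):
    p=ray(f,e,.026); k=np.polyfit(p[:,1],p[:,0],1); r=p[:,0]-np.polyval(k,p[:,1]); ok=abs(r)<.003; k=np.polyfit(p[ok,1],p[ok,0],1)
    print("x@y=0",k[1],"yaw",-np.degrees(np.arctan(k[0])),"rms",r[ok].std(),ok.sum(),len(p))
save(f,"w3.png")
E
python3 plan.py 0.487 0.016 0.0195 -7 90 5
```

```text
15019
x@y=0 0.4660089206346859 yaw -5.934129136172073 rms 0.0001676021225038883 44 44
x@y=0 0.505332313504026 yaw -5.937000459514593 rms 0.00019641504371995699 44 44
[0.5015 0.0157 0.057 ] f [0.  0.  0.7] t 7.2 open 0.647
[[90,-0.03,-0.3,0.75,0.17,-0.05,0.12],[90,-0.03,-0.3,0.75,0.17,-0.05,0.12],[90,-0.03,-0.29,0.75,0.17,-0.05,0.12],[90,-0.03,-0.29,0.75,0.17,-0.05,0.12],[90,-0.03,-0.29,0.75,0.17,-0.05,0.12]]
```

Request:
servo_tool:
  increments:
    - [[90,0,-0.3,0.7,0.2,-0.1,0],[90,0,-0.3,0.7,0.2,-0.1,0],[90,0,-0.3,0.7,0.2,0,0],[90,0,-0.3,0.7,0.1,0,0],[90,0,-0.3,0.5,0,0,0],[90,0,0,0.2,0,0,0],[90,0,0,0,0,0,0]]

```text
clock: 7.9
ee_pos: [0.4868, 0.017, 0.0184]
ee_rot: [2.342, 2.093, 0.0]
force: [-0.1, -0.9, -1.0]
opening: 0.645
```

```bash
python3 plan.py 0.487 0.014 0.0195 -6 90 1
```

```text
[0.4868 0.017  0.0184] f [-0.1 -0.9 -1. ] t 7.9 open 0.645
[[90,-0.29,0.05,-0.11,0.01,-0.01,-0.43]]
```

Request:
servo_tool:
  increments:
    - [[160,0,0,-0.15,0,0,0],[160,0,0,0,0,0,0],[160,0,0,0,0,0,0],[160,0,0,0,0,0,0]]

```text
clock: 8.3
ee_pos: [0.4871, 0.0169, 0.0203]
ee_rot: [2.342, 2.093, 0.001]
force: [0.7, -0.4, -2.9]
opening: 0.46
```

Request:
servo_tool:
  increments:
    - [[160,0,1,0,0,0,0.4],[160,0,1,0,0,0,0.3],[160,0,1,0,0,0,0.3]]

```text
clock: 8.6
ee_pos: [0.5017, 0.0154, 0.0196]
ee_rot: [-2.338, -2.057, 0.032]
force: [-12.6, 1.5, 13.9]
opening: 0.459
```

Request:
servo_tool:
  increments:
    - [[160,0,0,-0.2,0,0,0],[160,0,0,0,0,0,0]]

```text
clock: 8.8
ee_pos: [0.5019, 0.0153, 0.0215]
ee_rot: [-2.338, -2.057, 0.033]
force: [0.3, -0.3, -2.0]
opening: 0.459
```

```bash
python3 plan.py 0.583 0.004 0.0215 -7 160 8
```

```text
[0.5019 0.0153 0.0215] f [ 0.3 -0.3 -2. ] t 8.8 open 0.459
[[160,-0.01,1.02,-0.04,-0.25,-0.02,-0.04],[160,-0.01,1.02,-0.03,-0.25,-0.02,-0.04],[160,-0.01,1.02,-0.03,-0.25,-0.02,-0.04],[160,-0.01,1.02,-0.02,-0.25,-0.02,-0.04],[160,-0.01,1.02,-0.02,-0.25,-0.02,-0.04],[160,-0.02,1.02,-0.01,-0.25,-0.02,-0.04],[160,-0.02,1.02,-0.01,-0.25,-0.02,-0.04],[160,-0.02,1.02,-0.0,-0.25,-0.02,-0.04]]
```

Request:
servo_tool:
  increments:
    - [[160,0,1,0,-0.6,0,0],[160,0,1,-0.05,-0.6,0,0],[160,0,1,-0.05,-0.5,0,0],[160,0,1,-0.05,-0.5,0,0],[160,0,1,-0.05,-0.4,0,0]]

```text
clock: 9.3
ee_pos: [0.5556, 0.0086, 0.0224]
ee_rot: [2.351, 2.069, 0.018]
force: [0.7, 0.4, -2.6]
opening: 0.455
```

```bash
python3 plan.py 0.583 0.004 0.0215 -7 160 5
```

```text
[0.5556 0.0086 0.0224] f [ 0.7  0.4 -2.6] t 9.3 open 0.455
[[160,-0.02,0.55,0.03,0.18,-0.02,-0.06],[160,-0.02,0.55,0.03,0.18,-0.02,-0.06],[160,-0.02,0.55,0.02,0.18,-0.02,-0.06],[160,-0.02,0.55,0.02,0.18,-0.02,-0.06],[160,-0.02,0.55,0.02,0.18,-0.02,-0.06]]
```

Request:
servo_tool:
  increments:
    - [[160,0,0.6,0,0.2,0,0],[160,0,0.6,0,0.2,0,0],[160,0,0.5,0.05,0.2,0,0],[160,0,0.3,0.05,0.2,0,0],[160,0,0,0.05,0,0,0]]

```text
clock: 9.8
ee_pos: [0.5792, 0.0054, 0.021]
ee_rot: [2.358, 2.075, 0.004]
force: [0.5, 0.3, -2.2]
opening: 0.456
```

```bash
cat > bar.py <<'E'
from m import *
def bar(f,lo=5,hi=225):
    hsv=cv2.cvtColor(f["pixels"],cv2.COLOR_RGB2HSV);W=world(f)
    m=(hsv[...,1]<60)&(hsv[...,2]>80)&(abs(W[...,2]-.026)<.005);a=[];b=[]
    for v in range(lo,hi,5):
        c=np.where(m[v])[0]
        if len(c)>20: a.append((c.min(),v));b.append((c.max(),v))
    for e in(a,b):
        p=ray(f,e,.026); k=np.polyfit(p[:,1],p[:,0],1); r=p[:,0]-np.polyval(k,p[:,1]); ok=abs(r)<.003; k=np.polyfit(p[ok,1],p[ok,0],1)
        print("x@y=0 %.4f yaw %.2f n %d/%d y %.3f..%.3f"%(k[1],-np.degrees(np.arctan(k[0])),ok.sum(),len(p),p[:,1].min(),p[:,1].max()))
E
python3 - <<'E'
from bar import *
f=grab_frame("wrist");np.savez("w4.npz",**f);bar(f)
t=grab_frame("top");np.savez("top3.npz",**t)
a=f["pixels"][...,::-1]
b=cv2.resize(t["pixels"][165:265,150:310,::-1],None,fx=3.2,fy=3.2,interpolation=cv2.INTER_CUBIC)
b=b[:216]; cv2.imwrite("pics/w4.png",np.vstack([a,b]))
E
python3 plan.py 0.583 0.004 0.0215 -7 160 1
```

```text
x@y=0 0.5580 yaw -6.67 n 44/44 y 0.025..0.123
x@y=0 0.5978 yaw -6.70 n 44/44 y 0.020..0.118
[0.5783 0.0055 0.0208] f [-0.4 -0.4 -2.4] t 9.9 open 0.458
[[160,-0.09,0.48,-0.07,0.05,-0.1,-0.3]]
```

View pics/w4.png

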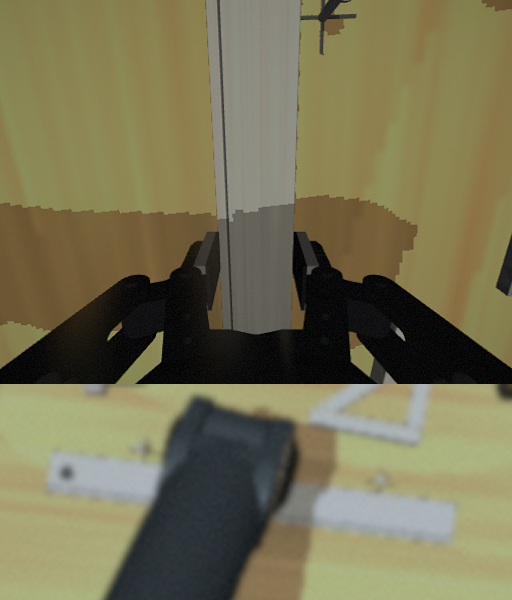

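The wrist view shows the bar about 12 mm short of the left cross at (321,16), with the pads straddling it. I'll loosen the jaws slightly and use the rear pad as the pusher.

Request:
servo_tool:
  increments:
    - [[128,0,0,0.1,0,0,0],[128,0,0,0,0,0,0],[128,0,0,0,0,0,0]]

```text
clock: 10.2
ee_pos: [0.5783, 0.0056, 0.0206]
ee_rot: [-2.358, -2.075, -0.005]
force: [0.3, -0.6, -0.2]
opening: 0.497
```

```bash
python3 - <<'E'
from bar import *
f=dict(np.load("w4.npz"));print("cross",ray(f,(321,16),.018)); 
t=dict(np.load("top3.npz"));print("ends",ray(t,[(150+48/3.2,165+(474-384)/3.2),(150+455/3.2,165+(522-384)/3.2)],.026))
s=get_state();print(s["ee_pos"],s["force"],s["opening"]*85)
E
python3 plan.py 0.583 0.004 0.020 -7 128 1
```

```text
cross [[0.6222234  0.11419025 0.018     ]]
ends [[ 0.59893262  0.20579131  0.026     ]
 [ 0.55663663 -0.19312408  0.026     ]]
[0.57833278 0.00562575 0.02055634] [ 0.27822142 -0.55371851 -0.16919554] 42.27747819578631
[0.5783 0.0056 0.0206] f [ 0.3 -0.6 -0.2] t 10.2 open 0.497
[[128,-0.1,0.48,0.06,0.11,-0.14,-0.31]]
```

Request:
servo_tool:
  increments:
    - [[128,0,0.3,0,0,0,0],[128,0,0.3,0,0,0,0],[128,0,0.3,0,0,0,0]]

```text
clock: 10.5
ee_pos: [0.5854, 0.0049, 0.0205]
ee_rot: [-2.355, -2.073, -0.0]
force: [-3.1, 0.4, 2.1]
opening: 0.497
```

```bash
python3 plan.py 0.588 0.004 0.020 -7 128 1;python3 - <<'E'
from bar import *
f=grab_frame("wrist");np.savez("w5.npz",**f);bar(f)
E
```

```text
[0.5854 0.0049 0.0205] f [-3.1  0.4  2.1] t 10.5 open 0.497
[[128,-0.06,0.27,0.05,-0.18,-0.17,-0.28]]
x@y=0 0.5630 yaw -6.79 n 44/44 y 0.025..0.122
x@y=0 0.6024 yaw -6.83 n 44/44 y 0.020..0.117
```

Request:
servo_tool:
  increments:
    - [[128,0,0.25,0,0,0,0]]

```text
clock: 10.65
ee_pos: [0.5876, 0.0046, 0.0204]
ee_rot: [-2.354, -2.073, 0.001]
force: [-4.0, 1.0, 3.2]
opening: 0.497
```

Request:
servo_tool:
  increments:
    - [[128,0,0.2,0,0,0,0]]

```text
clock: 10.75
ee_pos: [0.5887, 0.0045, 0.0202]
ee_rot: [-2.352, -2.071, 0.004]
force: [-5.4, 1.3, 3.8]
opening: 0.496
```

```bash
python3 - <<'E'
from bar import *
f=grab_frame("wrist");np.savez("w6.npz",**f);bar(f);print(get_state()["force"])
E
```

```text
x@y=0 0.5664 yaw -6.83 n 44/44 y 0.025..0.122
x@y=0 0.6059 yaw -6.91 n 44/44 y 0.020..0.117
[-5.38933009  1.50893574  3.75206067]
```

Request:
servo_tool:
  increments:
    - [[128,0,0,-0.05,0,0,0],[128,0,0.1,-0.02,0,0,0]]

```text
clock: 11.0
ee_pos: [0.5891, 0.0045, 0.0204]
ee_rot: [-2.351, -2.07, 0.006]
force: [-5.9, 1.0, 2.5]
opening: 0.501
```

Request:
servo_tool:
  increments:
    - [[128,0,0.12,0,0,0,0]]

```text
clock: 11.1
ee_pos: [0.5891, 0.0045, 0.0203]
ee_rot: [-2.349, -2.069, 0.009]
force: [-6.6, 1.2, 6.5]
opening: 0.499
```

```bash
python3 - <<'E'
from bar import *
f=grab_frame("wrist");np.savez("w7.npz",**f);bar(f);s=get_state();print(s["force"],s["wrist_torque"])
t=grab_frame("scene");np.savez("sc2.npz",**t)
a=cv2.resize(t["pixels"][170:250,215:315,::-1],None,fx=5,fy=5,interpolation=cv2.INTER_CUBIC)
b=cv2.resize(f["pixels"][0:60,230:400,::-1],None,fx=3,fy=3,interpolation=cv2.INTER_CUBIC)
o=np.zeros((580,510,3),np.uint8);o[:400,:500]=a;o[400:580,:510]=b;cv2.imwrite("pics/c7.png",o)
E
```

```text
x@y=0 0.5667 yaw -6.97 n 44/44 y 0.025..0.122
x@y=0 0.6062 yaw -7.04 n 44/44 y 0.020..0.116
[-6.6053745   0.85308561  4.77890541] [0.15357568 1.35821832 0.0287056 ]
```

View pics/c7.png

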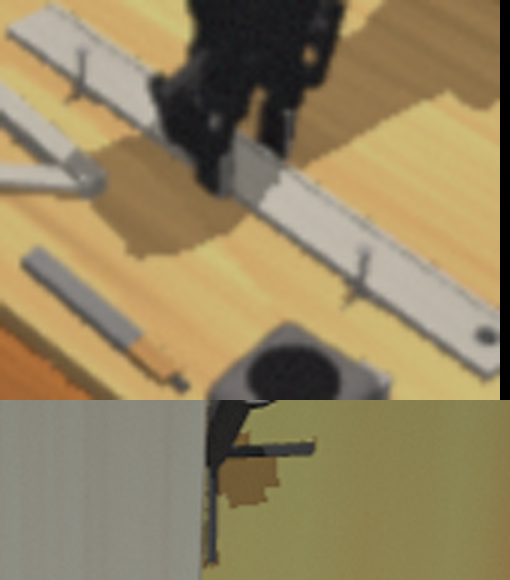

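The crops show the bar's far edge touching the left nail, with the right nail at the edge too and both upright. I'll back off, lift, and check the contacts from above.

Request:
servo_tool:
  increments:
    - [[100,0,-0.1,0,0,0,0],[100,0,0,0,0,0,0],[100,0,0,-1,0,0,0],[100,0,0,-3,0,0,0],[100,-1,0,-4,0,0,0],[60,-2,0,-4,0,0,0],[60,-2,0,-4,0,0,0],[60,-2,0,-2,0,0,0],[60,0,0,0,0,0,0]]

```text
clock: 12.1
ee_pos: [0.5883, -0.0693, 0.2135]
ee_rot: [2.352, 2.072, 0.013]
force: [0.3, -0.3, -0.1]
opening: 0.763
```

```bash
python3 - <<'E'
from bar import *
f=grab_frame("wrist");np.savez("w8.npz",**f);bar(f);s=get_state();print(s["ee_pos"])
for n in((0.6222,.1142),(.597,-.120)):
    P=np.array([*n,.018]);c=(P-f["pose"][:3,3])@f["pose"][:3,:3];print(cv2.projectPoints(c[None],np.zeros(3),np.zeros(3),f["camera_matrix"],f["distortion"])[0].ravel())
u=f["pixels"][:,200:400,::-1];cv2.imwrite("pics/w8.png",cv2.resize(u[:300],None,fx=2,fy=2,interpolation=cv2.INTER_CUBIC))
E
```

```text
x@y=0 0.5667 yaw -6.90 n 44/44 y -0.128..0.105
x@y=0 0.6314 yaw 33.65 n 2/44 y -0.151..0.100
[ 0.58803133 -0.06695089  0.2120328 ]
[264.62452049  -8.47267457]
[266.4190114  207.66138664]
```

View pics/w8.png

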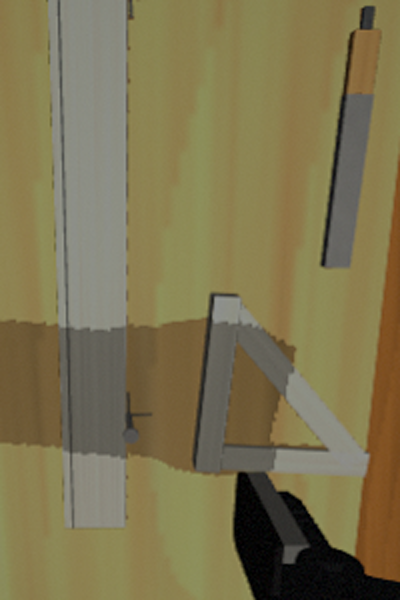

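The right cross is at about (265,206), roughly 1.5 px beyond the bar edge, which is consistent with contact. I'll check it closer on the way to the block.

```bash
python3 plan.py 0.573 -0.22 0.09 -7 60 8
```

```text
[ 0.588 -0.067  0.212] f [0.7 0.3 0.1] t 12.15 open 0.765
[[60,-1.93,0.04,1.52,0.06,-0.02,-0.02],[60,-1.93,0.04,1.52,0.06,-0.02,-0.02],[60,-1.92,0.04,1.52,0.06,-0.02,-0.02],[60,-1.92,0.04,1.52,0.06,-0.02,-0.02],[60,-1.92,0.04,1.52,0.06,-0.02,-0.02],[60,-1.92,0.04,1.52,0.06,-0.02,-0.02],[60,-1.92,0.04,1.52,0.06,-0.02,-0.02],[60,-1.92,0.05,1.52,0.06,-0.02,-0.02]]
```

Request:
servo_tool:
  increments:
    - [[60,-3,0,0,0,0,0],[60,-3.5,0,0,0,0,0],[60,-3.5,0,1,0,0,0],[60,-3,0,3,0,0,0],[60,-2,0,4,0,0,0],[60,0,0,4,0,0,0],[60,0,0,0.5,0,0,0],[60,0,0,0,0,0,0]]

```text
clock: 12.95
ee_pos: [0.5728, -0.2054, 0.0735]
ee_rot: [-2.334, -2.095, -0.013]
force: [0.1, -0.0, 0.5]
opening: 0.761
```

```bash
python3 - <<'E'
from bar import *
f=grab_frame("wrist");np.savez("w9.npz",**f);bar(f,5,150);s=get_state();print(s["ee_pos"])
P=np.array([.597,-.120,.018]);c=(P-f["pose"][:3,3])@f["pose"][:3,:3];q=cv2.projectPoints(c[None],np.zeros(3),np.zeros(3),f["camera_matrix"],f["distortion"])[0].ravel();print(q)
u,v=q.astype(int);v=max(v,60);cv2.imwrite("pics/w9.png",cv2.resize(f["pixels"][v-60:v+60,u-60:u+60,::-1],None,fx=4,fy=4,interpolation=cv2.INTER_CUBIC));print(u-60,v-60)
E
```

```text
x@y=0 0.5664 yaw -6.95 n 29/29 y -0.153..-0.072
x@y=0 0.6326 yaw 33.77 n 26/29 y -0.173..-0.086
[ 0.57279514 -0.20466156  0.07368566]
[279.16854732  85.98886456]
219 25
```

View pics/w9.png

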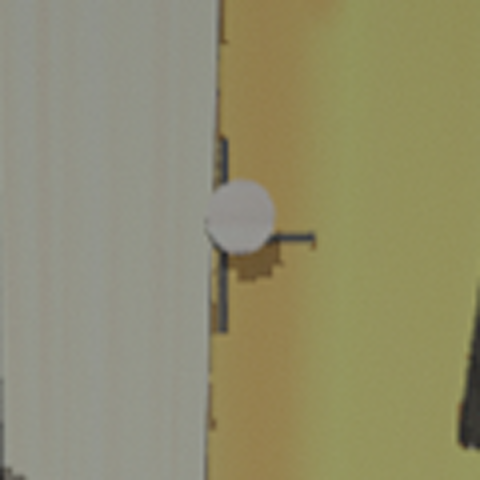

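The close-up shows the right nail head at (241,217) in the crop, overhanging the bar edge at column ~213. The cross centre is at (223,238).

```bash
python3 - <<'E'
from bar import *
f=dict(np.load("w9.npz"))
c=ray(f,(219+223/4-.4,25+238/4-.4),.018)[0]
e=ray(f,[(219+215.5/4-.4,25+100/4-.4),(219+208.5/4-.4,25+400/4-.4)],.026)
d=(e[0]-e[1])[:2];d/=np.hypot(*d);n=np.array([d[1],-d[0]]);print(c,e,"yaw",np.degrees(np.arctan2(-d[0],d[1])),"dist mm",(c[:2]-e[0,:2])@n*1e3)
h=ray(f,(219+241/4-.4,25+217/4-.4),.054);print("head",h)
# same for left from w7
f=dict(np.load("w7.npz"))
c=ray(f,(230+211/3-.4,49/3-.4),.018)[0]
e=ray(f,[(230+205/3-.4,20/3-.4),(230+202/3-.4,170/3-.4)],.026);d=(e[0]-e[1])[:2];d/=np.hypot(*d);n=np.array([d[1],-d[0]]);print(c,e,np.degrees(np.arctan2(-d[0],d[1])),(c[:2]-e[0,:2])@n*1e3)
f=dict(np.load("w7.npz"));hsv=0
E
python3 plan.py 0.503 -0.397 0.12 10.7 60 8
```

```text
[ 0.59394717 -0.11849863  0.018     ] [[ 0.59399053 -0.09927804  0.026     ]
 [ 0.58881431 -0.14358231  0.026     ]] yaw -6.663854902916819 dist mm 2.1873737075795066
head [[ 0.59404643 -0.11861021  0.054     ]]
[0.62238893 0.11430616 0.018     ] [[0.62058485 0.11598589 0.026     ]
 [0.61857503 0.09693538 0.026     ]] -6.022399443810788 1.9703585389554452
[ 0.5728 -0.2047  0.0737] f [ 0.5  0.7 -1.1] t 13.0 open 0.766
[[60,-2.48,-0.61,-0.61,0.02,-0.07,-2.11],[60,-2.45,-0.7,-0.6,0.02,-0.07,-2.11],[60,-2.43,-0.79,-0.6,0.02,-0.07,-2.11],[60,-2.4,-0.88,-0.6,0.02,-0.07,-2.11],[60,-2.36,-0.97,-0.59,0.02,-0.07,-2.11],[60,-2.33,-1.05,-0.59,0.02,-0.07,-2.11],[60,-2.29,-1.14,-0.59,0.02,-0.07,-2.11],[60,-2.25,-1.22,-0.58,0.02,-0.07,-2.11]]
```

Both contacts measure right, at 2.2 mm and 2.0 mm against a nominal 2.1 mm, and the nails are upright. Next is the block.

Request:
servo_tool:
  increments:
    - [[60,-2,0,-3,0,0,-1.8],[60,-3,-0.6,-3,0,0,-1.8],[60,-3,-0.6,-2.5,0,0,-1.8],[60,-3,-0.7,-1,0,0,-1.8],[60,-3,-0.8,0,0,0,-1.8],[60,-3,-0.9,0,0,0,-1.8],[60,-3,-1,0,0,0,-1.8],[60,-3,-1,0,0,0,-1.8],[60,-3,-1,0,0,0,-1.8],[60,-2,-1,0,0,0,-1.5],[60,0,0,0,0,0,0]]

```text
clock: 14.1
ee_pos: [0.5253, -0.4922, 0.1952]
ee_rot: [1.92, 2.448, 0.028]
force: [0.3, 0.2, 0.8]
opening: 0.766
```

```bash
python3 - <<'E'
from bar import *
f=grab_frame("wrist");np.savez("w10.npz",**f);s=get_state();print(s["ee_pos"])
W=world(f);z=W[...,2];m=(abs(W[...,0]-.505)<.07)&(abs(W[...,1]+.395)<.07)&(z>.04)&(z<.06)&(f["pixels"].max(2)<110)
m[300:]=0
n,l,st,c=cv2.connectedComponentsWithStats(m.astype(np.uint8));i=1+np.argmax(st[1:,4]);m=l==i
print(m.sum(),st[i],np.nanmedian(z[m]));print(rect(f,m,float(np.nanmedian(z[m]))))
save(f,"w10.png")
E
python3 plan.py 0.505 -0.395 0.10 10.7 60 5
```

```text
[ 0.52671879 -0.49030082  0.19532419]
2250 [ 236   38   29   87 2250] 0.050359893641474474
((501.6856689453125, -401.85430908203125), (24.869518280029297, 75.37561798095703), 11.336347579956055)
[ 0.5267 -0.4903  0.1953] f [ 0.4  0.1 -0.4] t 14.15 open 0.762
[[60,1.98,-0.03,1.88,0.4,0.12,0.63],[60,1.97,-0.04,1.89,0.4,0.12,0.63],[60,1.97,-0.05,1.89,0.4,0.12,0.63],[60,1.96,-0.06,1.9,0.4,0.12,0.63],[60,1.96,-0.06,1.9,0.4,0.12,0.63]]
```

View pics/w10.png

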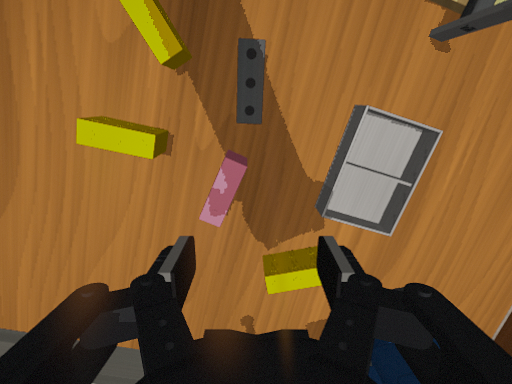

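The view shows the dark block at (250,82), with nothing near the finger paths. Its pose is (0.5017,-0.4019), yaw 11.3°, top at 50 mm.

```bash
python3 plan.py 0.5017 -0.402 0.085 11.3 100 6
```

```text
[ 0.5267 -0.4903  0.1953] f [ 0.4  0.1 -0.4] t 14.15 open 0.762
[[100,1.55,-0.12,1.82,0.33,0.11,0.43],[100,1.55,-0.12,1.82,0.33,0.11,0.43],[100,1.54,-0.12,1.82,0.33,0.11,0.43],[100,1.54,-0.12,1.83,0.33,0.11,0.43],[100,1.53,-0.12,1.83,0.33,0.11,0.43],[100,1.53,-0.12,1.84,0.33,0.11,0.43]]
```

Request:
servo_tool:
  increments:
    - [[100,1.6,-0.1,1.8,0.3,0.1,0.4],[100,1.6,-0.1,1.8,0.3,0.1,0.4],[100,1.6,-0.1,1.8,0.3,0.1,0.4],[100,1.5,-0.1,1.8,0.3,0.1,0.4],[100,1.5,-0.1,1.8,0.3,0.1,0.4],[100,1.5,-0.1,1.8,0.3,0.1,0.4],[100,0,0,0,0,0,0],[100,0,0,0,0,0,0]]

```text
clock: 14.95
ee_pos: [0.5162, -0.3834, 0.0943]
ee_rot: [1.957, 2.437, 0.021]
force: [-0.1, -1.0, 0.9]
opening: 0.607
```

```bash
python3 plan.py 0.5017 -0.402 0.019 11.3 100 6
```

```text
[ 0.5162 -0.3834  0.0943] f [-0.1 -1.   0.9] t 14.95 open 0.607
[[100,-0.25,-0.33,1.25,0.2,0.04,0.2],[100,-0.25,-0.32,1.25,0.2,0.04,0.2],[100,-0.25,-0.32,1.25,0.2,0.04,0.2],[100,-0.25,-0.31,1.25,0.2,0.04,0.2],[100,-0.25,-0.31,1.25,0.2,0.04,0.2],[100,-0.25,-0.3,1.25,0.2,0.04,0.2]]
```

Lateral correction first, then descend.

Request:
servo_tool:
  increments:
    - [[100,-0.8,-1,0.5,0.6,0.1,0.6],[100,-0.7,-0.9,0.5,0.6,0.1,0.6],[100,0,0,0,0,0,0],[100,0,0,0,0,0,0]]

```text
clock: 15.35
ee_pos: [0.5018, -0.407, 0.0873]
ee_rot: [1.992, 2.421, -0.003]
force: [1.0, -0.1, 0.1]
opening: 0.61
```

```bash
python3 plan.py 0.5017 -0.402 0.019 11.3 100 5
```

```text
[ 0.5018 -0.407   0.0873] f [ 1.  -0.1  0.1] t 15.35 open 0.61
[[100,0.11,0.01,1.37,0.03,0.07,-0.04],[100,0.11,0.02,1.37,0.03,0.07,-0.04],[100,0.1,0.02,1.37,0.03,0.07,-0.04],[100,0.1,0.02,1.37,0.03,0.07,-0.04],[100,0.1,0.02,1.37,0.03,0.07,-0.04]]
```

Request:
servo_tool:
  increments:
    - [[100,0.1,0,1.4,0,0,0],[100,0.1,0,1.4,0,0,0],[100,0.1,0,1.4,0,0,0],[100,0.1,0,1.3,0,0,0],[100,0.1,0,1,0,0,0],[100,0,0,0.1,0,0,0],[100,0,0,0,0,0,0]]

```text
clock: 16.05
ee_pos: [0.4999, -0.4015, 0.0133]
ee_rot: [1.995, 2.423, -0.003]
force: [-0.0, 0.1, 1.0]
opening: 0.605
```

```bash
python3 plan.py 0.5017 -0.402 0.019 11.3 100 1
```

```text
[ 0.4999 -0.4015  0.0133] f [-0.   0.1  1. ] t 16.05 open 0.605
[[100,-0.08,0.17,-0.57,0.02,0.21,-0.24]]
```

Request:
servo_tool:
  increments:
    - [[100,0,0.2,-0.6,0,0.2,-0.2],[100,0,0,0,0,0,0],[225,0,0,0,0,0,0],[225,0,0,0,0,0,0],[225,0,0,0,0,0,0],[225,0,0,0,0,0,0],[225,0,0,0,0,0,0]]
  newtons: 50

```text
clock: 16.75
ee_pos: [0.5029, -0.4022, 0.0219]
ee_rot: [1.99, 2.426, 0.001]
force: [-0.4, 0.1, -1.0]
opening: 0.281
```

Request:
servo_tool:
  increments:
    - [[225,0,0,-0.5,0,0,0],[225,0,0,-1.5,0,0,0],[225,0,0,-3,0,0,0],[225,0,0,-3,0,0,0],[225,0,0,-3,0,0,0],[225,0,0,0,0,0,0]]

```text
clock: 17.35
ee_pos: [0.4996, -0.3992, 0.1342]
ee_rot: [-1.989, -2.423, 0.0]
force: [0.9, -0.8, -5.3]
opening: 0.285
```

```bash
python3 plan.py 0.5863 0.0006 0.13 -7 225 12
```

```text
[ 0.4996 -0.3992  0.1342] f [ 0.9 -0.8 -5.3] t 17.35 open 0.285
[[225,3.13,1.36,0.05,-0.03,-0.02,1.52],[225,3.16,1.28,0.05,-0.03,-0.02,1.52],[225,3.19,1.19,0.04,-0.03,-0.02,1.52],[225,3.22,1.11,0.04,-0.03,-0.02,1.52],[225,3.25,1.02,0.04,-0.03,-0.02,1.52],[225,3.28,0.93,0.04,-0.03,-0.02,1.52],[225,3.3,0.85,0.04,-0.03,-0.02,1.52],[225,3.32,0.76,0.04,-0.03,-0.02,1.52],[225,3.34,0.67,0.04,-0.03,-0.02,1.52],[225,3.36,0.58,0.04,-0.03,-0.02,1.52],[225,3.37,0.49,0.04,-0.03,-0.02,1.52],[225,3.39,0.4,0.04,-0.03,-0.02,1.52]]
```

Request:
servo_tool:
  increments:
    - [[225,2.5,1.2,0,0,0,1.3],[225,3.1,1.3,0,0,0,1.5],[225,3.2,1.2,0,0,0,1.5],[225,3.2,1.1,0,0,0,1.5],[225,3.2,1,0,0,0,1.5],[225,3.3,0.9,0,0,0,1.5],[225,3.3,0.8,0,0,0,1.5],[225,3.3,0.8,0,0,0,1.5],[225,3.3,0.7,0,0,0,1.5],[225,3.4,0.6,0,0,0,1.5],[225,3,0.5,0,0,0,1.5],[225,0,0,0,0,0,0]]

```text
clock: 18.55
ee_pos: [0.5701, -0.0277, 0.1205]
ee_rot: [-2.316, -2.085, 0.026]
force: [0.4, 0.4, -6.0]
opening: 0.286
```

```bash
python3 plan.py 0.5863 0.0006 0.08 -7 225 4
```

```text
[ 0.5701 -0.0277  0.1205] f [ 0.4  0.4 -6. ] t 18.55 open 0.286
[[225,0.74,0.36,1.01,-0.42,-0.06,0.25],[225,0.75,0.35,1.01,-0.42,-0.06,0.25],[225,0.75,0.34,1.01,-0.42,-0.06,0.25],[225,0.75,0.33,1.01,-0.42,-0.06,0.25]]
```

Request:
servo_tool:
  increments:
    - [[225,0.8,0.4,0.5,-0.4,0,0.2],[225,0.8,0.4,0.7,-0.4,0,0.2],[225,0.7,0.3,0.8,-0.4,-0.1,0.2],[225,0.6,0.3,0.8,-0.4,-0.1,0.2],[225,0,0,0.5,0,0,0],[225,0,0,0,0,0,0]]

```text
clock: 19.15
ee_pos: [0.5846, 0.0004, 0.0806]
ee_rot: [-2.35, -2.081, 0.009]
force: [0.3, -0.2, -5.5]
opening: 0.283
```

```bash
python3 - <<'E'
from bar import *
f=grab_frame("wrist");bar(f)
E
python3 plan.py 0.5863 0.0006 0.055 -7 225 3
```

```text
x@y=0 0.5670 yaw -6.74 n 8/43 y -0.006..0.134
x@y=0 0.7392 yaw 48.97 n 2/43 y -0.021..0.129
[5.848e-01 4.000e-04 8.100e-02] f [ 0.  -0.3 -5.9] t 19.2 open 0.277
[[225,0.01,0.05,0.86,-0.11,0.04,0.02],[225,0.01,0.05,0.87,-0.11,0.04,0.02],[225,0.01,0.05,0.87,-0.11,0.04,0.02]]
```

Request:
servo_tool:
  increments:
    - [[225,0,0.1,0.8,-0.1,0,0],[225,0,0.05,0.8,-0.1,0,0],[225,0,0,0.7,-0.1,0,0],[225,0,0,0,0,0,0],[225,0,0,0,0,0,0]]

```text
clock: 19.7
ee_pos: [0.5868, -0.0019, 0.0566]
ee_rot: [2.353, 2.077, -0.001]
force: [-0.0, 0.1, -5.9]
opening: 0.285
```

```bash
python3 plan.py 0.5863 0.0006 0.05 -7 225 2
```

```text
[ 0.5868 -0.0019  0.0566] f [-0.   0.1 -5.9] t 19.7 open 0.285
[[225,0.12,-0.04,0.33,0.04,0.07,-0.06],[225,0.12,-0.04,0.33,0.04,0.07,-0.06]]
```

Request:
servo_tool:
  increments:
    - [[225,0.1,0,0.3,0,0.1,0],[225,0.1,0,0.2,0,0,0],[225,0,0,0.1,0,0,0],[225,0,0,0,0,0,0]]

```text
clock: 20.1
ee_pos: [0.5875, 0.0004, 0.0506]
ee_rot: [2.353, 2.078, 0.003]
force: [0.0, 0.0, -5.3]
opening: 0.283
```

Request:
servo_tool:
  increments:
    - [[225,0,0,0.1,0,0,0],[225,0,0,0,0,0,0]]

```text
clock: 20.3
ee_pos: [0.5877, 0.0005, 0.0498]
ee_rot: [2.353, 2.078, 0.003]
force: [-0.4, 0.3, -6.3]
opening: 0.282
```

Request:
servo_tool:
  increments:
    - [[225,0,-0.1,0.1,0,0,0],[225,0,0,0.05,0,0,0]]

```text
clock: 20.5
ee_pos: [0.5868, 0.0006, 0.0484]
ee_rot: [2.353, 2.078, 0.004]
force: [-0.3, 0.8, -6.3]
opening: 0.285
```

Request:
servo_tool:
  increments:
    - [[225,0,0,0.1,0,0,0],[225,0,0,0,0,0,0]]

```text
clock: 20.7
ee_pos: [0.5871, 0.0005, 0.0481]
ee_rot: [2.353, 2.078, 0.005]
force: [-0.7, -0.2, -5.5]
opening: 0.286
```

Request:
servo_tool:
  increments:
    - [[225,0,0,0.15,0,0,0],[225,0,0,0,0,0,0]]

```text
clock: 20.9
ee_pos: [0.5875, 0.0006, 0.0483]
ee_rot: [2.353, 2.078, 0.006]
force: [-0.6, 0.8, -5.3]
opening: 0.289
```

Request:
servo_tool:
  increments:
    - [[225,0,0,0.1,0,0,0],[225,0,0,0,0,0,0]]

```text
clock: 21.1
ee_pos: [0.5877, 0.0006, 0.048]
ee_rot: [2.353, 2.078, 0.007]
force: [-1.7, -0.1, -2.6]
opening: 0.282
```

Request:
servo_tool:
  increments:
    - [[225,0,-0.05,0.15,0,0,0],[225,0,0,0.05,0,0,0]]

```text
clock: 21.3
ee_pos: [0.5877, 0.0007, 0.048]
ee_rot: [2.354, 2.079, 0.009]
force: [-2.9, 0.2, 1.0]
opening: 0.287
```

Request:
servo_tool:
  increments:
    - [[170,0,0,0,0,0,0],[160,0,0,0,0,0,0],[140,0,0,0,0,0,0],[120,0,0,0,0,0,0],[110,0,0,0,0,0,0],[110,0,0,0,0,0,0]]
  newtons: 20

```text
clock: 21.9
ee_pos: [0.5906, 0.0004, 0.0486]
ee_rot: [2.35, 2.075, 0.016]
force: [0.2, 0.3, 0.9]
opening: 0.568
```

Request:
servo_tool:
  increments:
    - [[110,0,0,-0.5,0,0,0],[110,0,0,-1,0,0,0],[110,0,0,-2,0,0,0],[110,0,0,-3,0,0,0],[110,0,0,-4,0,0,0],[110,-2,0,-4,0,0,0],[110,-4,0,-2,0,0,0],[110,-4,0,0,0,0,0],[110,-4,0,0,0,0,0],[110,-4,0,0,0,0,0],[110,-2,0,0,0,0,0],[110,0,0,0,0,0,0]]

```text
clock: 23.1
ee_pos: [0.5647, -0.2053, 0.2301]
ee_rot: [2.34, 2.074, 0.026]
force: [0.3, 0.5, 0.2]
opening: 0.567
```

```bash
python3 - <<'E'
from bar import *
s=get_state();print(s["ee_pos"],s["clock"],s["force"])
f=grab_frame("wrist");np.savez("w11.npz",**f)
t=grab_frame("scene");np.savez("sc3.npz",**t)
W=world(f);z=W[...,2];m=(z>.06)&(z<.085)&(f["pixels"].max(2)<110)&(abs(W[...,0]-.586)<.05)&(abs(W[...,1])<.06);print(np.nanmedian(z[m]),rect(f,m,.076))
a=cv2.resize(t["pixels"][150:260,200:350,::-1],None,fx=3.4,fy=3.4,interpolation=cv2.INTER_CUBIC)
b=f["pixels"][...,::-1][:225,120:400]
o=np.zeros((a.shape[0]+225,512,3),np.uint8);o[:a.shape[0],:a.shape[1]]=a;o[a.shape[0]:,:280]=b;cv2.imwrite("pics/f1.png",o);print(o.shape)
E
```

```text
[ 0.56474518 -0.20531995  0.23007635] 23.1 [0.31887604 0.46327724 0.21204629]
0.062126547619641564 ((581.7401123046875, -40.32805633544922), (0.7836868762969971, 22.649906158447266), 83.53411865234375)
(599, 512, 3)
```

View pics/f1.png

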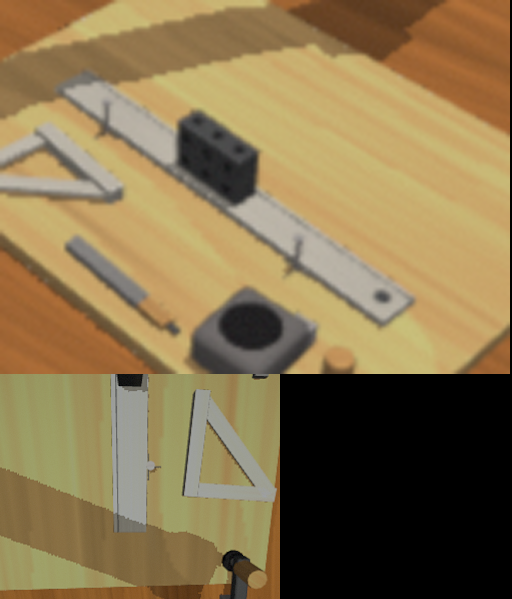

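The block stands upright on the bar about midway between the nails, and both nails look upright. I'll do one last close comparison from the earlier viewpoint.

Request:
servo_tool:
  increments:
    - [[110,0,0.3,3,0,0,0],[110,0,0.3,4,0,0,0],[110,0,0.2,4,0,0,0],[110,0,0,3.5,0,0,0],[110,0,0,0.3,0,0,0],[110,0,0,0,0,0,0]]

```text
clock: 23.8
ee_pos: [0.5844, -0.1869, 0.08]
ee_rot: [2.317, 2.104, 0.044]
force: [0.6, -0.5, 0.9]
opening: 0.572
```

```bash
python3 - <<'E'
from bar import *
f=grab_frame("wrist");np.savez("w12.npz",**f);bar(f,5,150);s=get_state();print(s["ee_pos"])
P=np.array([.594,-.1185,.018]);c=(P-f["pose"][:3,3])@f["pose"][:3,:3];q=cv2.projectPoints(c[None],np.zeros(3),np.zeros(3),f["camera_matrix"],f["distortion"])[0].ravel();print(q)
u,v=q.astype(int);v=max(v,60);a=cv2.resize(f["pixels"][v-60:v+60,u-60:u+60,::-1],None,fx=4,fy=4,interpolation=cv2.INTER_CUBIC);print(u-60,v-60)
t=grab_frame("top");np.savez("top4.npz",**t);b=cv2.resize(t["pixels"][170:230,170:290,::-1],None,fx=2.5,fy=4,interpolation=cv2.INTER_CUBIC)
g=grab_frame("scene");c=cv2.resize(g["pixels"][200:248,255:315,::-1],None,fx=5,fy=5,interpolation=cv2.INTER_CUBIC)
o=np.zeros((480,780,3),np.uint8);o[:,:480]=a;o[:240,480:]=b;o[240:,480:]=c;cv2.imwrite("pics/f2.png",o)
E
```

```text
x@y=0 0.5663 yaw -6.87 n 29/29 y -0.134..-0.051
x@y=0 0.6307 yaw 34.38 n 29/29 y -0.153..-0.060
[ 0.58445243 -0.18655687  0.0802351 ]
[258.36280969 115.1634506 ]
198 55
```

View pics/f2.png

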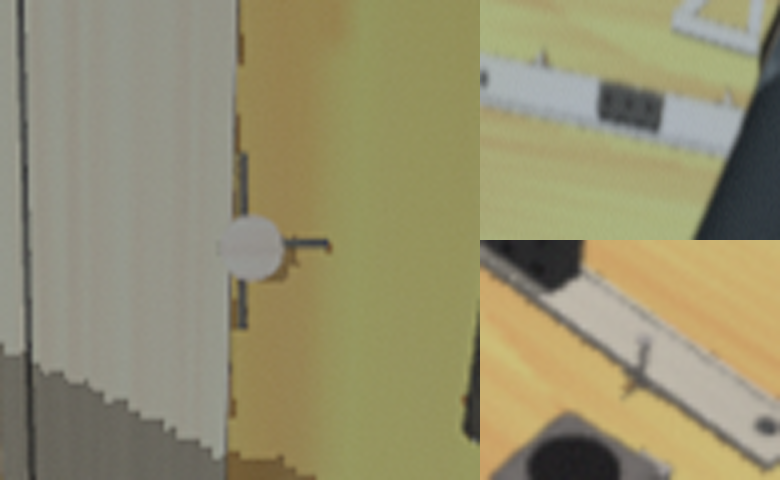

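The right nail head is at (252,247) with its cross at (242,243), and the edge is about 11 crop px nearer, the same as before the block was placed. I'll retreat upward and make one numeric check of the whole edge line from the pre-placement viewpoint.

Request:
servo_tool:
  increments:
    - [[110,0,0,-4,0,0,0],[110,0,0,-4,0,0,0],[110,1,0,-4,0,0,0],[110,3,0,-1,0,0,0],[110,3,0,0,0,0,0],[110,3,0,0,0,0,0],[110,1,0,0,0,0,0],[110,0,0,0,0,0,0]]

```text
clock: 24.75
ee_pos: [0.5965, -0.0819, 0.2353]
ee_rot: [2.308, 2.079, 0.077]
force: [-0.5, 0.0, 0.7]
opening: 0.567
```

```bash
python3 - <<'E'
from bar import *
g=grab_frame("wrist");print(get_state()["ee_pos"])
for f in(dict(np.load("w8.npz")),g):
    hsv=cv2.cvtColor(f["pixels"],cv2.COLOR_RGB2HSV);W=world(f)
    m=(hsv[...,1]<60)&(hsv[...,2]>60)&(abs(W[...,2]-.026)<.006)&(W[...,0]<.597+.1225*W[...,1]+.02)
    e=[(c.min(),v) for v in range(3,260,3) for c in[np.where(m[v])[0]] if len(c)>8]
    p=ray(f,e,.026)
    for lo,hi in((-.17,-.05),(.05,.13)):
        q=p[(p[:,1]>lo)&(p[:,1]<hi)];r=q[:,0]+np.tan(np.radians(-6.95))*q[:,1];print(lo,len(q),"near-edge offset",np.median(r).round(4))
E
```

```text
[ 0.5964981  -0.08275244  0.23528232]
-0.17 31 near-edge offset 0.5668
0.05 21 near-edge offset 0.5667
-0.17 30 near-edge offset 0.5668
0.05 19 near-edge offset 0.5666
```

The bar has not moved to within 0.1 mm at either end, so I'm handing in.

```bash
python3 -c "
from cell import finish_job
print(finish_job())"
```

```text
the job is handed in; nothing more can be done
None
```

The job is done and handed in at about 25 s. The straightedge bears on both nails, and the steel block stands upright on it about midway between them.

**How it went:**
- I gripped the straightedge across its width and dragged it to within about 1 cm of the nails. I then loosened the jaws and pushed it up gently with the rear pad. The peak push I read was about 6.6 N, which includes the drag.
- On the first drag the fingertips caught on the panel and the tool tipped about 11°. The second try also pressed on the panel, so I raised the grip. In that stretch the bar was partly lifted, so it was not a pure slide.
- I set the block long side along the bar and released it after it had settled.

**Last checks:**
- **Contact:** before the block went on, the crosses measured 2.2 mm (right) and 2.0 mm (left) from the bar's edge, against 2.1 mm for touching. After placing, the bar's near edge read the same to 0.1–0.2 mm at both ends. I did not look at the left nail contact close up again after placing.
- **Nails:** the right nail's head stands directly over its cross. The left nail looks upright in the pictures.
- **Block:** it looks upright and central by eye. My numeric check of its final pose failed because the block was cut off at the picture's edge.
- **Everything else:** the square, tape and pencil look unmoved in the last pictures; I did not look again at the jar, hammer or tin. The arm was clear above the work at hand-in.

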